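Lock the stamping base with the T-key

ROBOT

A 7-joint arm with a two-finger parallel gripper is mounted at the origin on the work surface; the furniture and walls round the work are solid. World frame = base frame: x ahead of the robot, y to its left, z up, the work surface at z = 0. Lengths are in mm, angles in degrees, forces in N, time in s.
With the tool pointing down it reaches from about 425 to 950 mm from the base axis. Payload 16.7 kg.
Tool frame: the origin (TCP) lies on the front face of the gripper's body, between the roots of the fingers; the fingertips stand 97 mm ahead of it and the grasp point (between the pads) lies 78 mm ahead of it (env.grasp_offset is the distance from the TCP to the grasp point, in mm); z points along the fingers, y is the line along which they close (so a half turn about z gives the same grasp; the last joint's range is limited). The gripper opens to 94 mm and grips with 3 to 60 N. Pads are 16 mm wide; open, the fingers measure 119 mm over their backs; the gripper's body (75 mm by 177 mm) begins 78 mm behind the grasp point.
Start: joints at [-84.483, 24.414, 4.234, 92.017, -1.954, 63.644, -3.845], TCP at [164.26, 654.675, 302.667] pointing down, gripper open.
Joint ranges: [-163.25, 163.25], [-28.42, 122.38], [-70.27, 78.77], [12.13, 141.07], [-58.53, 238.53], [9.26, 117.41], [-156.51, 156.51]. Speed limits (degrees/s): [108.29, 108.29, 136.94, 136.94, 172.46, 172.46, 172.46].

INTERFACE

Orientations are given as a 3x3 rotation matrix whose columns are the frame's x, y, z axes.
In Python, from cell import env, vision gives the robot as it stands.
- The arm moves only by the tool servo_tool, never from a script. Its argument "moves" is a list of rows, each an object of numbers: "x", "y", "z": the shift along the tool's x, y, z in cm; "turn": the turn about the tool's z in rad; "claw": the closure, from -1 (fully open) to 1 (shut). A call has 1 to 20 rows; each row is the pose to reach, as a shift and turn from the pose commanded when the call began, along the tool's axes at that moment; what a row does not reach only later rows make up. A row lasts 1/12 s, in which the tool goes at most 41.7 mm and 7.16 degrees, less where a joint would pass 70% of its speed; a pose out of reach is approached as far as the arm can. A call with a gripper value outside its range is refused whole. The fingers move at their own pace and stop on an object; "grip_force" is the grip in N (left out, the last holds). Time passes only in rows, so rows that repeat a pose let the fingers close. It gives the time, the measured TCP pose, the force, the opening and the grip force at its end, in the units of the state.
- env.get_state(): the state, without advancing time (a new reading comes with each control period).
- vision.camera(name): name is "scene" or "top" or "wrist"; returns a dict with "image" (400x640x3 uint8, red, green, blue), "camera_matrix" (3x3 intrinsics, pixels), "camera_from_world" (4x4, takes a point from world to camera coordinates); the wrist camera has in their place "hand_eye" (4x4, takes a point from camera to tool coordinates, whose origin is the TCP and whose axes are the flange's). Camera axes: x right, y down, z forward; pixel columns grow to the right and rows downward; lengths in mm; the calibration is good to about 2 mm. A picture is of the moment at which its call begins: read the wrist's pose just before it. There is no depth.
- env.sign_off(): hands the job in; it is judged then, once.
The state is a dict: "clock": time; "joint_pos": joint angles; "qd": joint speeds; "joint_torque": joint torques, N m; "position": TCP position; "tcp_rot": TCP orientation; "ft_force": force on the tool from outside, world axes, zero at the start; "moment": the same for the moment, N m; "finger_gap": finger opening in mm; "grip_force": force on a finger pad.
Only numpy, scipy, OpenCV 4.12 (cv2) and the standard library are available. Lean on these libraries where they do the work, as an engineer would, in place of code of your own. Each camera call takes 0.05 s, during which the arm holds its last target. There are 200 camera calls.

TASK

Take the longer of the two T-keys out of the wooden rack, set its forked end down over the rib of the lock at the bottom of the funnel-mouthed steel turret on the stamping base, and turn the lock clockwise (seen from above) until it stops. Leave the key standing fully down in the lock, let go of it, and leave the shorter key in the rack.

Things in the scene. Friction and masses are not known exactly. Their poses are not given: they have to be found in the camera images.
- long_key: Long steel T-key, 148 mm tall, upright in a bore (30 deep) of the wooden rack, tips 10 over the table. Origin: centre at the fork tips; z up. Crossbar along y: 90 long, 14 wide (x), 16 high, centre 140 up. Barrel 28 dia from 16 to 78 up; rod above. Fork: two prongs 16 long, 22 wide (y), 11 gap between them in x: slot parallel to the crossbar; half a turn makes no difference.
- short_key: Shorter steel T-key beside it (120 mm apart, either bore): 108 mm tall, crossbar 70 mm, thin 10 mm rod, short barrel at the foot, no fork; it does not fit the lock and stays in the rack. Origin: centre of its lower end, z up, crossbar along y, its centre 100 mm up. The rack is 70 x 200 x 40 mm high.
- lock_seat (a point): Centre of the lock's face, 20 mm over the table, where the fork tips rest when fully down; y along its rib (6 wide, 30 long, 12 high), z up; turns with the lock. Turret: bore 36 mm, funnel mouth 72, rim 77 over the table, 60 mm from one end of a foot plate 110x220x14; a mould plate in a low ring at the other. Rib starts parallel to the plate's long sides within 5 deg.
- lock_bolt (a joint): Lock angle, rad: 0 to 0.08 at the start (open), grows clockwise seen from above to a hard stop at 1.22 (70 degrees, locked). Light friction, 0.08 N m; stays where left. The fork has about 0.2 rad of play on the rib each way: it drops on within about 10 degrees of parallel, and the key must turn up to 0.2 rad further than the lock.

How it is judged:
By the outcome, as a careful person would: the job done as asked, in the order asked, and still so for the second after the job is handed in, with the robot touching nothing.
It also fails if it takes over 46 s, if anything falls off the work surface, if the arm or the gripper's body presses on something with over 40 N, if the wrist force passes 120 N, or if a joint passes its speed limit or range.

## Working session

There is one attempt and no reset: what is moved stays moved. The work goes in short steps, Python scripts to look and compute and a tool call to move; the robot and the scene stay as the last step left them, time stands still between calls to the robot, and variables do not carry over. Pictures are saved under pics/ and viewed, at most 10 in all, crops included, and the job is handed in when it is done.

Besides the shell and the picture viewer there is one more tool, called as a command line: name --argument value ..., lists and objects as JSON in quotes. servo_tool: Moves the arm, as the interface text tells. Its arguments: {"type":"object","properties":{"moves":{"type":"array"},"grip_force":{"type":"number"}},"required":["moves"]}

```bash
mkdir -p pics; ls; python3 - <<'E'
from cell import env, vision
import cv2,numpy as np
s=env.get_state(); print(s['clock'],s['position'],np.round(s['tcp_rot'],3).tolist(),s['finger_gap'],env.grasp_offset)
for n in('scene','top'):
    c=vision.camera(n); cv2.imwrite(f'pics/{n}0.png',c['image'][...,::-1]); print(n,c['camera_matrix'].tolist(),np.round(c['camera_from_world'],4).tolist())
E
```

```text
pics
0.0 [164.20514541 654.40767142 302.00483848] [[-0.97, 0.243, -0.0], [0.243, 0.97, -0.001], [-0.0, -0.001, -1.0]] 94.10892156801043 78.39999999999999
scene [[392.55463117273825, 0.0, 316.7887954318997], [0.0, 392.55463117273825, 206.84964632718876], [0.0, 0.0, 1.0]] [[0.9242, -0.3813, 0.0186, -405.8111], [-0.2905, -0.7339, -0.614, 185.9734], [0.2478, 0.5621, -0.7891, 770.8786], [0.0, 0.0, 0.0, 1.0]]
top [[429.25596014559136, 0.0, 317.8688235785015], [0.0, 429.25596014559136, 192.21930987649483], [0.0, 0.0, 1.0]] [[0.0175, -0.9996, 0.023, 19.5192], [-0.9837, -0.0213, -0.1786, 469.8513], [0.1791, -0.0195, -0.9836, 1017.433], [0.0, 0.0, 0.0, 1.0]]
```

View pics/scene0.png

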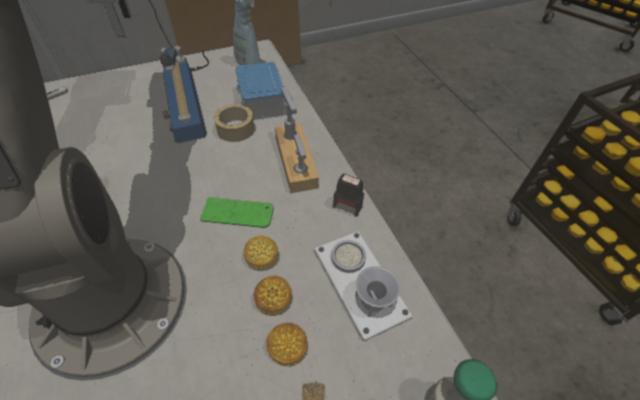

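View pics/top0.png

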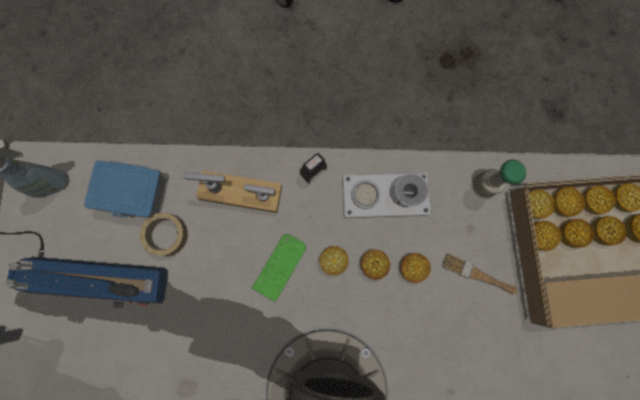

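The top view shows the rack at about (238,192), with the long key's crossbar near (205,177) and the short key's near (258,190). The turret is at about (410,190) on the white foot plate. I'll enlarge both regions.

```bash
python3 - <<'E'
import cv2,numpy as np
t=cv2.imread('pics/top0.png');
a=cv2.resize(t[150:230,175:295],None,fx=6,fy=6,interpolation=cv2.INTER_CUBIC)[:,:720]
b=cv2.resize(t[165:225,335:440],None,fx=5,fy=5,interpolation=cv2.INTER_CUBIC)
im=np.zeros((480,720,3),np.uint8); im[:480]=a
cv2.imwrite('pics/cropA.png',im); 
print(b.shape); cv2.imwrite('pics/cropB.png',b)
E
```

```text
(300, 525, 3)
```

View pics/cropA.png

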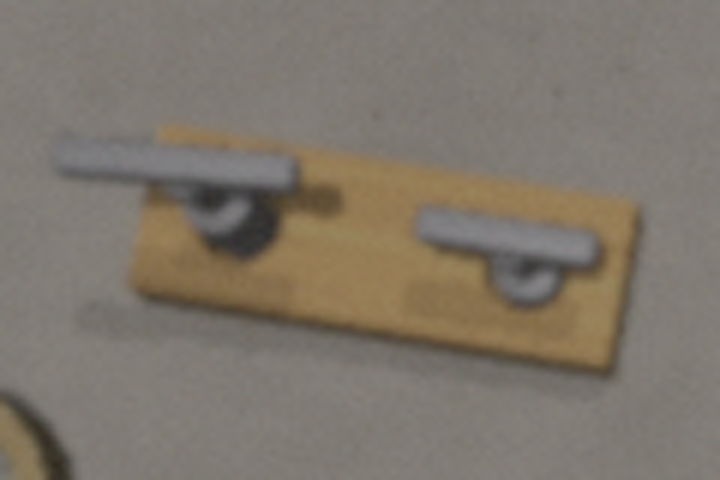

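View pics/cropB.png

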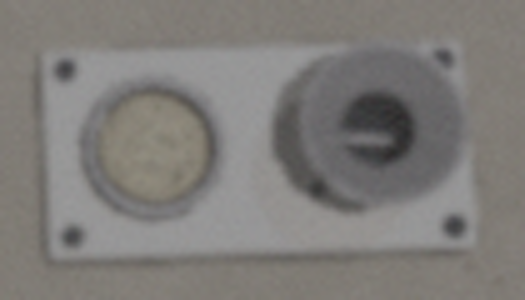

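Crop A: the long crossbar runs from (55,155) to (297,172). Crop B: the rim is centred at (382,126), and the plate corners are at (42,52), (462,44), (475,243) and (50,258).

```bash
cat > h.py <<'E'
import numpy as np
def ray(K,T,uv,z):
    K=np.array(K);T=np.array(T);R=T[:3,:3];c=-R.T@T[:3,3]
    d=R.T@np.linalg.solve(K,[uv[0],uv[1],1]); return c+d*(z-c[2])/d[2]
E
python3 - <<'E'
from h import *
from cell import vision
c=vision.camera('top');K=c['camera_matrix'];T=c['camera_from_world']
A=lambda u,v,z:ray(K,T,(175+(u+.5)/6-.5,150+(v+.5)/6-.5),z).round(1)
B=lambda u,v,z:ray(K,T,(335+(u+.5)/5-.5,165+(v+.5)/5-.5),z).round(1)
l,r=A(55,155,157),A(297,172,157);print('long',l,r,(l+r)/2,np.linalg.norm(l-r))
l,r=A(417,217,115),A(600,245,115);print('short',l,r,(l+r)/2,np.linalg.norm(l-r))
print('rack',[A(*p,40) for p in((160,125),(638,203),(612,370),(133,292))])
print('rim',B(382,126,77),'plate',[B(*p,14) for p in((42,52),(462,44),(475,243),(50,258))])
print('rib',B(343,137,32),B(393,140,32))
E
```

```text
long [479.6 326.1 157. ] [475.2 237.7 157. ] [477.4 281.9 157. ] 88.50943452536575
short [467.5 199.6 115. ] [458.2 129.4 115. ] [462.85 164.5  115.  ] 70.81334619971011
rack [array([518.4, 318.9,  40. ]), array([489.9, 120.6,  40. ]), array([420.2, 128.9,  40. ]), array([448.3, 325.3,  40. ])]
rim [ 473.8 -194.    77. ] plate [array([520.6, -35.3,  14. ]), array([ 529.7, -251.5,   14. ]), array([ 426.7, -255.2,   14. ]), array([414.7, -40.1,  14. ])]
rib [ 476.4 -185.2   32. ] [ 475.4 -210.3   32. ]
```

servo_tool --moves '[{"x": -39.4,"y": -28.5,"z": -3,"turn": 1.374,"claw": -1},{"x": -39.4,"y": -28.5,"z": -3,"turn": 1.374,"claw": -1},{"x": -39.4,"y": -28.5,"z": -3,"turn": 1.374,"claw": -1},{"x": -39.4,"y": -28.5,"z": -3,"turn": 1.374,"claw": -1},{"x": -39.4,"y": -28.5,"z": -3,"turn": 1.374,"claw": -1},{"x": -39.4,"y": -28.5,"z": -3,"turn": 1.374,"claw": -1},{"x": -39.4,"y": -28.5,"z": -3,"turn": 1.374,"claw": -1},{"x": -39.4,"y": -28.5,"z": -3,"turn": 1.374,"claw": -1},{"x": -39.4,"y": -28.5,"z": -3,"turn": 1.374,"claw": -1},{"x": -39.4,"y": -28.5,"z": -3,"turn": 1.374,"claw": -1},{"x": -39.4,"y": -28.5,"z": -3,"turn": 1.374,"claw": -1},{"x": -39.4,"y": -28.5,"z": -3,"turn": 1.374,"claw": -1},{"x": -39.4,"y": -28.5,"z": -3,"turn": 1.374,"claw": -1},{"x": -39.4,"y": -28.5,"z": -3,"turn": 1.374,"claw": -1},{"x": -39.4,"y": -28.5,"z": -3,"turn": 1.374,"claw": -1},{"x": -39.4,"y": -28.5,"z": -3,"turn": 1.374,"claw": -1},{"x": -39.4,"y": -28.5,"z": -3,"turn": 1.374,"claw": -1},{"x": -39.4,"y": -28.5,"z": -3,"turn": 1.374,"claw": -1}]' --grip_force 50

```text
clock: 1.65
position: [476.5, 283.2, 332.6]
tcp_rot: [[0.047, 0.999, -0.0], [0.999, -0.047, -0.0], [-0.0, -0.0, -1.0]]
ft_force: [-0.7, 0.6, 0.1]
finger_gap: 93.8
grip_force: 0.0
```

```bash
cat >> h.py <<'E'
def wrist(name):
    from cell import env,vision; import cv2
    s=env.get_state(); c=vision.camera('wrist'); cv2.imwrite(f'pics/{name}.png',c['image'][...,::-1])
    W=np.eye(4);W[:3,:3]=s['tcp_rot'];W[:3,3]=s['position']
    T=np.linalg.inv(W@np.array(c['hand_eye'])); np.savez(name+'.npz',K=c['camera_matrix'],T=T,p=s['position'],R=s['tcp_rot'])
    print(s['clock'],np.round(s['position'],1),np.round(s['tcp_rot'],4).tolist(),np.round(s['joint_pos'],1),np.round(s['ft_force'],1),s['finger_gap'],s['grip_force'])
    return c['image'],np.array(c['camera_matrix']),T,c['hand_eye']
def proj(K,T,p):
    q=T@np.append(p,1); q=K@q[:3]; return (q[:2]/q[2]).round(1)
E
python3 -c "
from h import *
i,K,T,H=wrist('w1');print(H,K);print(proj(K,T,[477.4,281.9,158]))"
```

```text
1.65 [476.5 283.2 332.6] [[0.0474, 0.9989, -0.0003], [0.9989, -0.0474, -0.0], [-0.0001, -0.0003, -1.0]] [-62.4  12.3  29.4 107.   -6.8  62.4 -33.1] [-0.7  0.6  0.1] 93.81568484413862 0.0
[[ 3.32840020e-04 -9.64490446e-01 -2.64117527e-01  7.70509909e+01]
 [ 9.99999863e-01  2.14046502e-04  4.78552747e-04  1.87749503e-01]
 [-4.05026120e-04 -2.64117650e-01  9.64490385e-01 -8.21893196e+01]
 [ 0.00000000e+00  0.00000000e+00  0.00000000e+00  1.00000000e+00]] [[296.38485374   0.         317.13073403]
 [  0.         296.38485374 195.12244679]
 [  0.           0.           1.        ]]
[317.9 203.6]
```

View pics/w1.png

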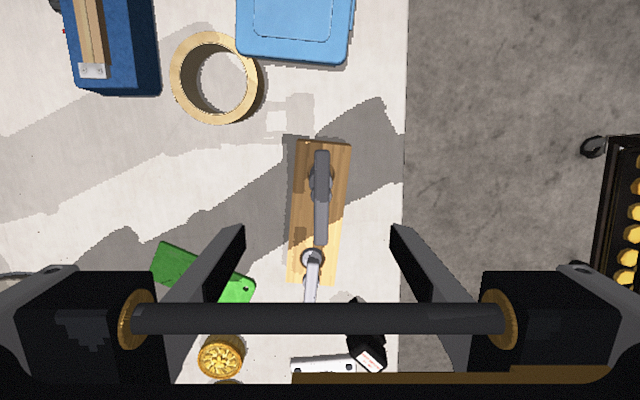

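The crossbar shows from about (322,150) to (321,245). I'll back-project its ends at z = 158.

```bash
python3 - <<'E'
from h import *
import cv2
d=np.load('w1.npz');i=cv2.imread('pics/w1.png')
g=cv2.cvtColor(i,cv2.COLOR_BGR2GRAY)
for v in (165,205,235): print(v,g[v,308:336].tolist())
print([g[v,321] for v in range(140,256)])
E
```

```text
165 [108, 108, 99, 95, 93, 73, 77, 104, 95, 105, 105, 104, 105, 105, 103, 99, 101, 102, 100, 102, 91, 88, 94, 110, 136, 146, 146, 147]
205 [140, 140, 140, 145, 144, 123, 89, 116, 126, 140, 139, 137, 144, 143, 143, 141, 141, 146, 140, 129, 112, 122, 147, 146, 137, 133, 137, 139]
235 [141, 140, 129, 131, 144, 145, 89, 121, 130, 137, 139, 138, 134, 140, 138, 142, 148, 143, 132, 114, 178, 234, 228, 227, 228, 227, 232, 235]
[np.uint8(92), np.uint8(68), np.uint8(70), np.uint8(87), np.uint8(100), np.uint8(97), np.uint8(99), np.uint8(99), np.uint8(97), np.uint8(80), np.uint8(69), np.uint8(93), np.uint8(102), np.uint8(97), np.uint8(101), np.uint8(103), np.uint8(104), np.uint8(101), np.uint8(105), np.uint8(100), np.uint8(102), np.uint8(106), np.uint8(101), np.uint8(100), np.uint8(104), np.uint8(105), np.uint8(104), np.uint8(102), np.uint8(100), np.uint8(98), np.uint8(101), np.uint8(100), np.uint8(101), np.uint8(102), np.uint8(102), np.uint8(100), np.uint8(99), np.uint8(101), np.uint8(105), np.uint8(104), np.uint8(102), np.uint8(101), np.uint8(105), np.uint8(102), np.uint8(103), np.uint8(105), 
[... 342 characters left out ...]
, np.uint8(144), np.uint8(140), np.uint8(143), np.uint8(139), np.uint8(140), np.uint8(145), np.uint8(137), np.uint8(143), np.uint8(143), np.uint8(141), np.uint8(136), np.uint8(143), np.uint8(141), np.uint8(140), np.uint8(138), np.uint8(138), np.uint8(137), np.uint8(140), np.uint8(141), np.uint8(139), np.uint8(140), np.uint8(137), np.uint8(140), np.uint8(140), np.uint8(139), np.uint8(140), np.uint8(140), np.uint8(138), np.uint8(139), np.uint8(138), np.uint8(139), np.uint8(140), np.uint8(141), np.uint8(138), np.uint8(143), np.uint8(129), np.uint8(122), np.uint8(135), np.uint8(126), np.uint8(126), np.uint8(120), np.uint8(97), np.uint8(70), np.uint8(82), np.uint8(82), np.uint8(76), np.uint8(80)]
```

```bash
python3 - <<'E'
from h import *
d=np.load('w1.npz')
P=[ray(d['K'],d['T'],p,158) for p in((321.3,150.5),(320.9,245.5))]; print(P,(P[0]+P[1])/2,np.linalg.norm(P[0]-P[1]),np.degrees(np.arctan2(*(P[0]-P[1])[1::-1])))
m=(P[0]+P[1])/2; g=d['R'].T@(m-d['p']); print(g, np.linalg.norm(ray(d['K'],d['T'],(313.3,200),158)-ray(d['K'],d['T'],(328.6,200),158)))
E
```

```text
[array([482.51742503, 329.58809172, 158.        ]), array([478.28122634, 240.57502549, 158.        ])] [480.39932568 285.0815586  158.        ] 89.1138111590776 87.2753066064583
[  2.09525441   3.89025402 174.55987888] 13.804196791244804
```

servo_tool --moves '[{"x": 0.2,"y": 0.38,"z": 4,"claw": -1},{"x": 0.2,"y": 0.38,"z": 7,"claw": -1},{"x": 0.2,"y": 0.38,"z": 9,"claw": -1},{"x": 0.2,"y": 0.38,"z": 10.3,"claw": -1},{"x": 0.2,"y": 0.38,"z": 10.45,"claw": -1},{"x": 0.2,"y": 0.38,"z": 10.45,"claw": -1},{"x": 0.2,"y": 0.38,"z": 10.45,"claw": -1},{"x": 0.2,"y": 0.38,"z": 10.45,"claw": 1},{"x": 0.2,"y": 0.38,"z": 10.45,"claw": 1},{"x": 0.2,"y": 0.38,"z": 10.45,"claw": 1},{"x": 0.2,"y": 0.38,"z": 10.45,"claw": 1},{"x": 0.2,"y": 0.38,"z": 10.45,"claw": 1},{"x": 0.2,"y": 0.38,"z": 10.45,"claw": 1},{"x": 0.2,"y": 0.38,"z": 10.45,"claw": 1},{"x": 0.2,"y": 0.38,"z": 10.45,"claw": 1},{"x": 0.2,"y": 0.38,"z": 10.45,"claw": 1},{"x": 0.2,"y": 0.38,"z": 10.45,"claw": 1},{"x": 0.2,"y": 0.38,"z": 10.45,"claw": 1}]' --grip_force 55

```text
invalid input at $.moves[0]: expected keys x, y, z, turn, claw
```

servo_tool --moves '[{"x": 0.2,"y": 0.38,"z": 4,"turn": 0,"claw": -1},{"x": 0.2,"y": 0.38,"z": 7,"turn": 0,"claw": -1},{"x": 0.2,"y": 0.38,"z": 9,"turn": 0,"claw": -1},{"x": 0.2,"y": 0.38,"z": 10.3,"turn": 0,"claw": -1},{"x": 0.2,"y": 0.38,"z": 10.45,"turn": 0,"claw": -1},{"x": 0.2,"y": 0.38,"z": 10.45,"turn": 0,"claw": -1},{"x": 0.2,"y": 0.38,"z": 10.45,"turn": 0,"claw": -1},{"x": 0.2,"y": 0.38,"z": 10.45,"turn": 0,"claw": 1},{"x": 0.2,"y": 0.38,"z": 10.45,"turn": 0,"claw": 1},{"x": 0.2,"y": 0.38,"z": 10.45,"turn": 0,"claw": 1},{"x": 0.2,"y": 0.38,"z": 10.45,"turn": 0,"claw": 1},{"x": 0.2,"y": 0.38,"z": 10.45,"turn": 0,"claw": 1},{"x": 0.2,"y": 0.38,"z": 10.45,"turn": 0,"claw": 1},{"x": 0.2,"y": 0.38,"z": 10.45,"turn": 0,"claw": 1},{"x": 0.2,"y": 0.38,"z": 10.45,"turn": 0,"claw": 1},{"x": 0.2,"y": 0.38,"z": 10.45,"turn": 0,"claw": 1},{"x": 0.2,"y": 0.38,"z": 10.45,"turn": 0,"claw": 1},{"x": 0.2,"y": 0.38,"z": 10.45,"turn": 0,"claw": 1}]' --grip_force 55

```text
clock: 3.2
position: [480.9, 284.1, 228.1]
tcp_rot: [[0.049, 0.999, -0.0], [0.999, -0.049, -0.0], [-0.0, -0.0, -1.0]]
ft_force: [-0.1, -0.7, 0.1]
finger_gap: 24.2
grip_force: 0.0
```

servo_tool --moves '[{"x": 0,"y": 0,"z": 0,"turn": 0,"claw": 1},{"x": 0,"y": 0,"z": 0,"turn": 0,"claw": 1},{"x": 0,"y": 0,"z": 0,"turn": 0,"claw": 1},{"x": 0,"y": 0,"z": 0,"turn": 0,"claw": 1},{"x": 0,"y": 0,"z": 0,"turn": 0,"claw": 1},{"x": 0,"y": 0,"z": 0,"turn": 0,"claw": 1}]'

```text
clock: 3.7
position: [480.9, 284.1, 228.1]
tcp_rot: [[0.049, 0.999, -0.0], [0.999, -0.049, -0.0], [-0.0, -0.0, -1.0]]
ft_force: [-0.5, -0.6, 0.7]
finger_gap: 13.4
grip_force: 55.0
```

servo_tool --moves '[{"x": 0,"y": 0,"z": -1,"turn": 0,"claw": 1},{"x": 0,"y": 0,"z": -2,"turn": 0,"claw": 1},{"x": 0,"y": 0,"z": -3.5,"turn": 0,"claw": 1},{"x": 0,"y": 0,"z": -5.5,"turn": 0,"claw": 1},{"x": 0,"y": 0,"z": -8,"turn": 0,"claw": 1},{"x": 0,"y": 0,"z": -10,"turn": 0,"claw": 1},{"x": 0,"y": 0,"z": -11.5,"turn": 0,"claw": 1},{"x": 0,"y": 0,"z": -12,"turn": 0,"claw": 1},{"x": 0,"y": 0,"z": -12,"turn": 0,"claw": 1},{"x": 0,"y": 0,"z": -12,"turn": 0,"claw": 1}]'

```text
clock: 4.53
position: [480.7, 284.1, 348.0]
tcp_rot: [[0.049, 0.999, -0.0], [0.999, -0.049, 0.0], [0.0, -0.0, -1.0]]
ft_force: [-0.3, 0.4, -2.7]
finger_gap: 13.4
grip_force: 55.0
```

servo_tool --moves '[{"x": -1.5,"y": 0.05,"z": 0,"turn": 0,"claw": 1},{"x": -4,"y": 0.1,"z": 0,"turn": 0,"claw": 1},{"x": -7.5,"y": 0.2,"z": 0,"turn": 0,"claw": 1},{"x": -11.5,"y": 0.4,"z": 0,"turn": -0.02,"claw": 1},{"x": -15.5,"y": 0.6,"z": 0,"turn": -0.04,"claw": 1},{"x": -19.5,"y": 0.8,"z": 0,"turn": -0.06,"claw": 1},{"x": -23.5,"y": 0.9,"z": 0,"turn": -0.08,"claw": 1},{"x": -27.5,"y": 1.0,"z": 0,"turn": -0.096,"claw": 1},{"x": -31.5,"y": 1.2,"z": 0,"turn": -0.096,"claw": 1},{"x": -35.5,"y": 1.4,"z": 0,"turn": -0.096,"claw": 1},{"x": -39.5,"y": 1.5,"z": 0,"turn": -0.096,"claw": 1},{"x": -43.5,"y": 1.6,"z": 0,"turn": -0.096,"claw": 1},{"x": -47.5,"y": 1.8,"z": 0,"turn": -0.096,"claw": 1},{"x": -51,"y": 1.9,"z": 0,"turn": -0.096,"claw": 1},{"x": -54,"y": 2.0,"z": 0,"turn": -0.096,"claw": 1},{"x": -55.8,"y": 2.1,"z": 0,"turn": -0.096,"claw": 1},{"x": -56.4,"y": 2.1,"z": 0,"turn": -0.096,"claw": 1},{"x": -56.4,"y": 2.1,"z": 0,"turn": -0.096,"claw": 1},{"x": -56.4,"y": 2.1,"z": 0,"turn": -0.096,"claw": 1},{"x": -56.4,"y": 2.1,"z": 0,"turn": -0.096,"claw": 1}]'

```text
clock: 6.2
position: [474.3, -279.0, 347.8]
tcp_rot: [[-0.048, 0.999, -0.001], [0.999, 0.048, 0.001], [0.001, -0.001, -1.0]]
ft_force: [-0.7, 0.4, -2.4]
finger_gap: 13.3
grip_force: 55.0
```

```bash
python3 -c "
from h import *
i,K,T,H=wrist('w2');print(proj(K,T,[474,-194,77]),proj(K,T,[474,-194,20]))
import cv2;c=i[20:300,180:460,::-1];cv2.imwrite('pics/w2c.png',cv2.resize(c,None,fx=2.14,fy=2.14,interpolation=cv2.INTER_CUBIC)[:598,:598])"
```

```text
6.2 [ 474.3 -279.   347.8] [[-0.0481, 0.9988, -0.0006], [0.9988, 0.0481, 0.0007], [0.0007, -0.0006, -1.0]] [-20.   14.3  52.6 107.2 -12.6  64.6  40. ] [-0.7  0.4 -2.4] 13.29781042642482 54.986010789871216
[320.3 107. ] [319.9 108. ]
```

View pics/w2c.png

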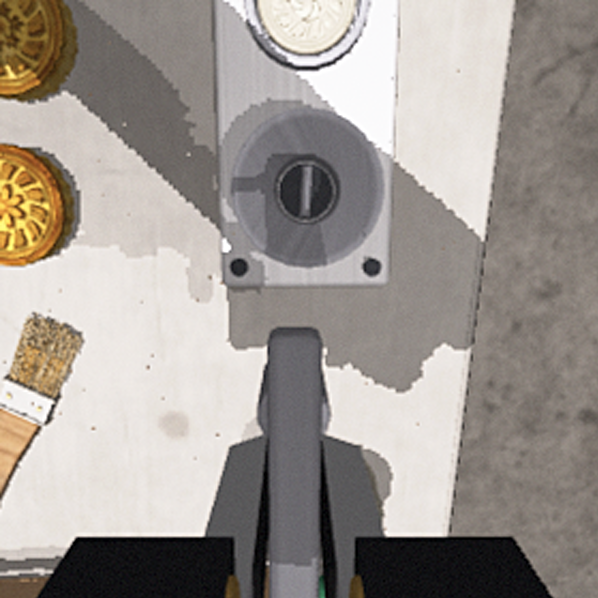

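The rib shows inside the bore from about (308,165) to (306,217), and the bore is centred at (307,191) in the crop.

```bash
python3 - <<'E'
from h import *
d=np.load('w2.npz')
f=lambda u,v,z: ray(d['K'],d['T'],(180+(u+.5)/2.14-.5,20+(v+.5)/2.14-.5),z)
a,b=f(309,166,32),f(305.5,216,32); print('rib',a,b,(a+b)/2,np.linalg.norm(a-b),np.degrees(np.arctan2(*(a-b)[1::-1])))
print('bore',f(307,191,59),'rim',f(307,187,77))
p,q=f(217,140,14),f(224,285,14); r,s=f(396,100,14),f(388,285,14); print(p,q,r,s,[np.degrees(np.arctan2(*(x-y)[1::-1])) for x,y in((p,q),(r,s))])
import cv2
g=cv2.cvtColor(cv2.imread('pics/w2.png'),cv2.COLOR_BGR2GRAY)
print(g[94:124,308:340])
E
```

```text
rib [ 478.68378147 -180.88320088   32.        ] [ 478.13681351 -209.88720148   32.        ] [ 478.41029749 -195.38520118   32.        ] 29.00915759817667 88.91962346752824
bore [ 477.7572885  -195.71069619   59.        ] rim [ 477.3101588  -193.97197709   77.        ]
[ 421.4730661  -167.43323209   14.        ] [ 427.51924434 -256.57021118   14.        ] [ 529.77723436 -139.27169786   14.        ] [ 534.72786382 -251.37167822   14.        ] [np.float64(93.88043968667297), np.float64(92.52868897981921)]
[[ 89  86  86  80  88  88  83  76  64  62  58  54  56  54  61  59  58  57
   62  61  62  63  78  92 109 110 109 108 108 108 110 113]
 [ 90  91  90  86  80  85  73  63  56  60  72  87  93  87  89  90  96 101
   91  72  57  60  57  66  85 102 111 110 107 110 108 111]
 [ 89  89  86  88  83  71  62  58  67  85  86 102 106 100  94  94 111 115
  112  94  80  71  60  57  67  83  99 104 109 110 115 111]
 [ 84  89  88  90  70  60  66  83  87  92  71  35  38  58  67  74  92  84
   57  82  91  80  72  60  57  59  79  99 109 106 111 108]
 [ 90  87  89  70  61  67  93 102  72  35  41  42  49  75 10
[... 2698 characters left out ...]
9 103  91  61  76 103 118 124 118]
 [ 96 105  97  87  84 105  89  57  37  41  43  45  76  97 105  98  84  44
   41  44  39  45  70 107 102  63  72  95 114 117 116 118]
 [ 96 102 100 100  85  76  86  91  66  46  32  51  77  82  89  89  82  42
   41  41  48  87 110  87  65  73  93 110 120 117 114 121]
 [102 104 101  97  95  84  85  89  96  76  68  65  65  54  47  60  59  45
   62  69  82  96  88  67  83  95 115 118 116 116 115 118]
 [ 99 101  98  97  98 103  92  80  81  91 102  97  78  77  90  81  71  88
  102  98  97  67  70  89 101 114 117 113 120 118 118 114]
 [106 102  97  92 100 102  98  92  87  73  73  92 102 114 129 117 103 100
   90  69  80  83  99 113 119 121 115 116 115 118 117 121]]
```

servo_tool --moves '[{"x": 2,"y": 0.2,"z": 0,"turn": 0.03,"claw": 1},{"x": 5,"y": 0.5,"z": 0,"turn": 0.06,"claw": 1},{"x": 7.5,"y": 0.7,"z": 0,"turn": 0.06,"claw": 1},{"x": 8.24,"y": 0.75,"z": 0,"turn": 0.06,"claw": 1},{"x": 8.24,"y": 0.75,"z": 0,"turn": 0.06,"claw": 1},{"x": 8.24,"y": 0.75,"z": 0,"turn": 0.06,"claw": 1},{"x": 8.24,"y": 0.75,"z": 1,"turn": 0.06,"claw": 1},{"x": 8.24,"y": 0.75,"z": 2.5,"turn": 0.06,"claw": 1},{"x": 8.24,"y": 0.75,"z": 4,"turn": 0.06,"claw": 1},{"x": 8.24,"y": 0.75,"z": 5,"turn": 0.06,"claw": 1},{"x": 8.24,"y": 0.75,"z": 5.5,"turn": 0.06,"claw": 1},{"x": 8.24,"y": 0.75,"z": 6,"turn": 0.06,"claw": 1},{"x": 8.24,"y": 0.75,"z": 6,"turn": 0.06,"claw": 1},{"x": 8.24,"y": 0.75,"z": 6,"turn": 0.06,"claw": 1}]'

```text
clock: 7.42
position: [478.0, -197.9, 288.4]
tcp_rot: [[0.014, 1.0, -0.0], [1.0, -0.014, -0.0], [-0.0, 0.0, -1.0]]
ft_force: [0.9, -0.3, -1.5]
finger_gap: 13.7
grip_force: 55.0
```

```bash
python3 - <<'E'
from h import *
from cell import env,vision
import cv2
s=env.get_state();print(s['position'],s['ft_force'],s['moment'])
c=vision.camera('scene');print(proj(np.array(c['camera_matrix']),np.array(c['camera_from_world']),[478,-195.3,70]))
cv2.imwrite('pics/s1.png',cv2.resize(c['image'][190:350,280:460,::-1],None,fx=3.5,fy=3.5,interpolation=cv2.INTER_CUBIC))
E
```

```text
[ 477.95598558 -197.88340206  288.36760299] [ 0.91038736 -0.28595741 -1.52735025] [-0.05312133  0.04378276 -0.0032688 ]
[377.4 286.8]
```

View pics/s1.png

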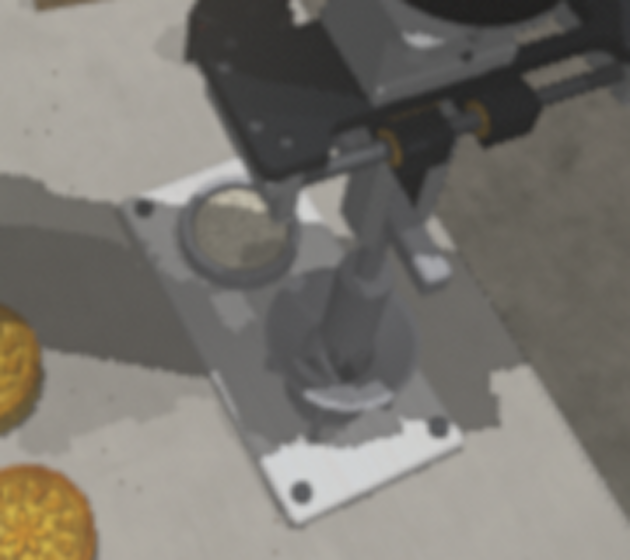

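The key is entering the funnel cleanly, with no contact force.

servo_tool --moves '[{"x": 0.16,"y": 0,"z": 0.5,"turn": 0,"claw": 1},{"x": 0.16,"y": 0,"z": 1,"turn": 0,"claw": 1},{"x": 0.16,"y": 0,"z": 1.5,"turn": 0,"claw": 1},{"x": 0.16,"y": 0,"z": 2,"turn": 0,"claw": 1},{"x": 0.16,"y": 0,"z": 2.5,"turn": 0,"claw": 1},{"x": 0.16,"y": 0,"z": 3,"turn": 0,"claw": 1},{"x": 0.16,"y": 0,"z": 3.4,"turn": 0,"claw": 1},{"x": 0.16,"y": 0,"z": 3.6,"turn": 0,"claw": 1},{"x": 0.16,"y": 0,"z": 3.6,"turn": 0,"claw": 1},{"x": 0.16,"y": 0,"z": 3.6,"turn": 0,"claw": 1}]'

```text
clock: 8.3
position: [477.9, -196.0, 252.2]
tcp_rot: [[0.013, 1.0, -0.0], [1.0, -0.013, -0.0], [-0.0, -0.0, -1.0]]
ft_force: [0.6, 0.8, -2.1]
finger_gap: 13.5
grip_force: 55.0
```

servo_tool --moves '[{"x": 0,"y": 0,"z": 0.1,"turn": 0,"claw": 1},{"x": 0,"y": 0,"z": 0.2,"turn": 0,"claw": 1},{"x": 0,"y": 0,"z": 0.3,"turn": 0,"claw": 1},{"x": 0,"y": 0,"z": 0.4,"turn": 0,"claw": 1},{"x": 0,"y": 0,"z": 0.4,"turn": 0,"claw": 1}]'

```text
clock: 8.72
position: [477.9, -195.9, 248.0]
tcp_rot: [[0.013, 1.0, -0.0], [1.0, -0.013, 0.0], [0.0, -0.0, -1.0]]
ft_force: [0.4, -0.2, -3.2]
finger_gap: 13.5
grip_force: 55.0
```

Tips are at about z = 30, below the rib top, with no reaction force. I'll continue down to just above the seat.

servo_tool --moves '[{"x": 0,"y": 0,"z": 0.2,"turn": 0,"claw": 1},{"x": 0,"y": 0,"z": 0.4,"turn": 0,"claw": 1},{"x": 0,"y": 0,"z": 0.6,"turn": 0,"claw": 1},{"x": 0,"y": 0,"z": 0.75,"turn": 0,"claw": 1},{"x": 0,"y": 0,"z": 0.85,"turn": 0,"claw": 1},{"x": 0,"y": 0,"z": 0.9,"turn": 0,"claw": 1},{"x": 0,"y": 0,"z": 0.9,"turn": 0,"claw": 1},{"x": 0,"y": 0,"z": 0.9,"turn": 0,"claw": 1}]'

```text
clock: 9.38
position: [477.9, -196.0, 239.2]
tcp_rot: [[0.013, 1.0, -0.0], [1.0, -0.013, -0.0], [-0.0, -0.0, -1.0]]
ft_force: [-1.0, -0.4, -2.8]
finger_gap: 13.6
grip_force: 55.0
```

servo_tool --moves '[{"x": 0,"y": 0,"z": 0,"turn": 0.06,"claw": 1},{"x": 0,"y": 0,"z": 0,"turn": 0.12,"claw": 1},{"x": 0,"y": 0,"z": 0,"turn": 0.18,"claw": 1},{"x": 0,"y": 0,"z": 0,"turn": 0.24,"claw": 1},{"x": 0,"y": 0,"z": 0,"turn": 0.3,"claw": 1},{"x": 0,"y": 0,"z": 0,"turn": 0.36,"claw": 1},{"x": 0,"y": 0,"z": 0,"turn": 0.42,"claw": 1},{"x": 0,"y": 0,"z": 0,"turn": 0.48,"claw": 1},{"x": 0,"y": 0,"z": 0,"turn": 0.54,"claw": 1},{"x": 0,"y": 0,"z": 0,"turn": 0.6,"claw": 1},{"x": 0,"y": 0,"z": 0,"turn": 0.66,"claw": 1},{"x": 0,"y": 0,"z": 0,"turn": 0.7,"claw": 1},{"x": 0,"y": 0,"z": 0,"turn": 0.7,"claw": 1}]'

```text
clock: 10.47
position: [477.9, -195.9, 239.2]
tcp_rot: [[0.656, 0.755, -0.0], [0.755, -0.656, -0.0], [-0.0, -0.0, -1.0]]
ft_force: [-1.6, -0.6, -1.4]
finger_gap: 13.7
grip_force: 55.0
```

```bash
cat > st.py <<'E'
from cell import env; import numpy as np
s=env.get_state();R=np.array(s['tcp_rot']);print(np.round(s['position'],1),np.degrees(np.arctan2(R[1,0],R[0,0])).round(2),np.round(s['ft_force'],1),np.round(s['moment'],3),np.round(s['joint_pos'],1),s['clock'])
E
python3 st.py
```

```text
[ 477.9 -195.9  239.2] 49.03 [-1.6 -0.6 -1.4] [-0.187  0.415  0.086] [-32.1  22.5  59.  118.2 -24.4  52.5  -0.6] 10.4667
```

servo_tool --moves '[{"x": 0,"y": 0,"z": 0,"turn": 0.06,"claw": 1},{"x": 0,"y": 0,"z": 0,"turn": 0.12,"claw": 1},{"x": 0,"y": 0,"z": 0,"turn": 0.18,"claw": 1},{"x": 0,"y": 0,"z": 0,"turn": 0.24,"claw": 1},{"x": 0,"y": 0,"z": 0,"turn": 0.3,"claw": 1},{"x": 0,"y": 0,"z": 0,"turn": 0.36,"claw": 1},{"x": 0,"y": 0,"z": 0,"turn": 0.42,"claw": 1},{"x": 0,"y": 0,"z": 0,"turn": 0.48,"claw": 1},{"x": 0,"y": 0,"z": 0,"turn": 0.52,"claw": 1},{"x": 0,"y": 0,"z": 0,"turn": 0.54,"claw": 1},{"x": 0,"y": 0,"z": 0,"turn": 0.54,"claw": 1}]'

```text
clock: 11.38
position: [477.9, -195.9, 239.2]
tcp_rot: [[0.95, 0.313, -0.0], [0.313, -0.95, -0.0], [-0.0, 0.0, -1.0]]
ft_force: [-1.0, 0.1, 0.4]
finger_gap: 13.6
grip_force: 55.0
```

```bash
python3 st.py
```

```text
[ 477.9 -195.9  239.2] 18.24 [-1.   0.1  0.4] [-0.156  0.586  0.086] [-36.7  27.2  67.3 118.3 -31.1  54.8 -24.5] 11.3833
```

servo_tool --moves '[{"x": 0,"y": 0,"z": 0,"turn": 0.03,"claw": 1},{"x": 0,"y": 0,"z": 0,"turn": 0.06,"claw": 1},{"x": 0,"y": 0,"z": 0,"turn": 0.08,"claw": 1},{"x": 0,"y": 0,"z": 0,"turn": 0.08,"claw": 1}]'

```text
clock: 11.72
position: [477.9, -196.0, 239.2]
tcp_rot: [[0.972, 0.234, -0.0], [0.234, -0.972, -0.0], [-0.0, 0.0, -1.0]]
ft_force: [-1.2, 0.5, 0.1]
finger_gap: 13.6
grip_force: 55.0
```

```bash
python3 st.py
```

```text
[ 477.9 -196.   239.2] 13.53 [-1.2  0.5  0.1] [-0.128  0.631  0.035] [-37.3  28.1  68.5 118.3 -32.2  55.2 -28.1] 11.7167
```

servo_tool --moves '[{"x": 0,"y": 0,"z": 0,"turn": 0.02,"claw": 1},{"x": 0,"y": 0,"z": 0,"turn": 0.04,"claw": 1},{"x": 0,"y": 0,"z": 0,"turn": 0.04,"claw": 1}]'

```text
clock: 11.97
position: [477.9, -195.9, 239.2]
tcp_rot: [[0.981, 0.195, -0.0], [0.195, -0.981, -0.0], [-0.0, 0.0, -1.0]]
ft_force: [-0.7, -0.3, 1.0]
finger_gap: 13.6
grip_force: 55.0
```

```bash
python3 st.py
```

```text
[ 477.9 -195.9  239.2] 11.23 [-0.7 -0.3  1. ] [-0.143  0.627  0.067] [-37.6  28.5  69.1 118.3 -32.8  55.5 -29.8] 11.9667
```

servo_tool --moves '[{"x": 0,"y": 0,"z": 0,"turn": 0.02,"claw": 1},{"x": 0,"y": 0,"z": 0,"turn": 0.04,"claw": 1},{"x": 0,"y": 0,"z": 0,"turn": 0.04,"claw": 1}]'

```text
clock: 12.22
position: [477.9, -195.9, 239.2]
tcp_rot: [[0.988, 0.155, -0.0], [0.155, -0.988, -0.0], [-0.0, 0.0, -1.0]]
ft_force: [-1.1, -0.5, 0.0]
finger_gap: 13.8
grip_force: 55.0
```

```bash
python3 st.py
```

```text
[ 477.9 -195.9  239.2] 8.93 [-1.1 -0.5  0. ] [-0.105  0.609  0.076] [-37.8  29.   69.7 118.3 -33.3  55.7 -31.5] 12.2167
```

servo_tool --moves '[{"x": 0,"y": 0,"z": 0,"turn": 0.02,"claw": 1},{"x": 0,"y": 0,"z": 0,"turn": 0.04,"claw": 1},{"x": 0,"y": 0,"z": 0,"turn": 0.04,"claw": 1}]'

```text
clock: 12.47
position: [477.9, -195.9, 239.2]
tcp_rot: [[0.993, 0.116, -0.0], [0.116, -0.993, -0.0], [-0.0, 0.0, -1.0]]
ft_force: [-0.6, 0.1, 1.4]
finger_gap: 13.8
grip_force: 55.1
```

```bash
python3 st.py
```

```text
[ 477.9 -195.9  239.2] 6.64 [-0.6  0.1  1.4] [-0.108  0.704  0.299] [-38.1  29.4  70.2 118.3 -33.9  56.  -33.2] 12.4667
```

servo_tool --moves '[{"x": 0,"y": 0,"z": 0,"turn": 0.02,"claw": 1},{"x": 0,"y": 0,"z": 0,"turn": 0.03,"claw": 1},{"x": 0,"y": 0,"z": 0,"turn": 0.03,"claw": 1}]'

```text
clock: 12.72
position: [477.9, -195.9, 239.2]
tcp_rot: [[0.996, 0.087, -0.0], [0.087, -0.996, -0.0], [-0.0, 0.0, -1.0]]
ft_force: [-1.3, -1.3, 0.6]
finger_gap: 13.4
grip_force: 55.3
```

```bash
python3 st.py
```

```text
[ 477.9 -195.9  239.2] 4.98 [-1.3 -1.3  0.6] [-0.152  0.668  0.432] [-38.3  29.7  70.7 118.3 -34.3  56.2 -34.5] 12.7167
```

servo_tool --moves '[{"x": 0,"y": 0,"z": 0,"turn": -0.03,"claw": 1},{"x": 0,"y": 0,"z": 0,"turn": -0.06,"claw": 1},{"x": 0,"y": 0,"z": 0.05,"turn": -0.06,"claw": 1},{"x": 0,"y": 0,"z": 0.1,"turn": -0.06,"claw": 1},{"x": 0,"y": 0,"z": 0.1,"turn": -0.06,"claw": 1}]'

```text
clock: 13.13
position: [477.9, -196.0, 238.2]
tcp_rot: [[0.989, 0.147, 0.0], [0.147, -0.989, 0.0], [0.0, -0.0, -1.0]]
ft_force: [-1.7, -0.6, 2.0]
finger_gap: 13.9
grip_force: 55.0
```

```bash
python3 st.py
```

```text
[ 477.9 -196.   238.2] 8.44 [-1.7 -0.6  2. ] [-0.045  0.526  0.096] [-37.8  29.1  69.6 118.4 -33.5  55.6 -31.8] 13.1333
```

servo_tool --moves '[{"x": 0,"y": 0,"z": 0.03,"turn": 0,"claw": 1},{"x": 0,"y": 0,"z": 0.06,"turn": 0,"claw": 1},{"x": 0,"y": 0,"z": 0.06,"turn": 0,"claw": 1}]'

```text
clock: 13.38
position: [478.3, -196.2, 238.0]
tcp_rot: [[0.989, 0.147, 0.001], [0.147, -0.989, -0.0], [0.001, 0.0, -1.0]]
ft_force: [-2.1, 1.4, 10.9]
finger_gap: 13.8
grip_force: 55.0
```

```bash
python3 st.py
```

```text
[ 478.3 -196.2  238. ] 8.45 [-2.1  1.4 10.9] [0.202 0.805 0.136] [-37.7  29.1  69.6 118.4 -33.6  55.6 -31.8] 13.3833
```

servo_tool --moves '[{"x": 0,"y": 0,"z": -0.03,"turn": 0.03,"claw": 1},{"x": 0,"y": 0,"z": -0.03,"turn": 0.06,"claw": 1},{"x": 0,"y": 0,"z": -0.03,"turn": 0.06,"claw": 1}]'

```text
clock: 13.63
position: [478.2, -196.0, 238.1]
tcp_rot: [[0.996, 0.085, 0.0], [0.085, -0.996, -0.0], [0.0, 0.0, -1.0]]
ft_force: [-0.8, -0.2, 7.4]
finger_gap: 13.5
grip_force: 55.3
```

```bash
python3 st.py
```

```text
[ 478.2 -196.   238.1] 4.89 [-0.8 -0.2  7.4] [0.113 0.744 0.531] [-38.1  29.8  70.5 118.4 -34.4  56.  -34.5] 13.6333
```

servo_tool --moves '[{"x": 0,"y": 0,"z": 0,"turn": -0.03,"claw": 1},{"x": 0,"y": 0,"z": 0,"turn": -0.05,"claw": 1},{"x": 0,"y": 0,"z": 0,"turn": -0.05,"claw": -1},{"x": 0,"y": 0,"z": 0,"turn": -0.05,"claw": -1},{"x": 0,"y": 0,"z": 0,"turn": -0.05,"claw": -1},{"x": 0,"y": 0,"z": 0,"turn": -0.05,"claw": -1},{"x": 0,"y": 0,"z": 0,"turn": -0.05,"claw": -1},{"x": 0,"y": 0,"z": 0,"turn": -0.05,"claw": -1},{"x": 0,"y": 0,"z": 0,"turn": -0.05,"claw": -1},{"x": 0,"y": 0,"z": 0,"turn": -0.05,"claw": -1},{"x": 0,"y": 0,"z": 0,"turn": -0.05,"claw": -1},{"x": 0,"y": 0,"z": 0,"turn": -0.05,"claw": -1}]'

```text
clock: 14.63
position: [477.9, -195.9, 237.9]
tcp_rot: [[0.991, 0.137, 0.0], [0.137, -0.991, -0.0], [0.0, 0.0, -1.0]]
ft_force: [0.5, 0.4, 0.6]
finger_gap: 77.1
grip_force: 0.0
```

Released. Next I'll rise straight up and clear to the −y side for a check look.

servo_tool --moves '[{"x": 0,"y": 0,"z": 0,"turn": 0,"claw": -1},{"x": 0,"y": 0,"z": 0,"turn": 0,"claw": -1},{"x": 0,"y": 0,"z": -2,"turn": 0,"claw": -1},{"x": 0,"y": 0,"z": -5,"turn": 0,"claw": -1},{"x": 0,"y": 0,"z": -8,"turn": 0,"claw": -1},{"x": 0,"y": 0,"z": -11,"turn": 0,"claw": -1},{"x": -3,"y": 0,"z": -14,"turn": 0,"claw": -1},{"x": -6,"y": 0,"z": -16,"turn": 0,"claw": -1},{"x": -8,"y": 0,"z": -17,"turn": 0,"claw": -1},{"x": -8,"y": 0,"z": -17,"turn": 0,"claw": -1},{"x": -8,"y": 0,"z": -17,"turn": 0,"claw": -1},{"x": -8,"y": 0,"z": -17,"turn": 0,"claw": -1}]'

```text
clock: 15.63
position: [397.2, -208.3, 409.4]
tcp_rot: [[0.991, 0.137, 0.005], [0.137, -0.991, 0.003], [0.005, -0.002, -1.0]]
ft_force: [0.3, 0.1, -0.6]
finger_gap: 93.8
grip_force: 0.0
```

```bash
python3 -c "
from h import *
import cv2
i,K,T,H=wrist('w3');print(proj(K,T,[478,-195.5,168]),proj(K,T,[478,-195.5,77]))
from cell import vision
s=vision.camera('scene')['image']
a=cv2.resize(i,(800,500),interpolation=cv2.INTER_AREA)[:300,:800]
b=cv2.resize(s[100:340,250:460],None,fx=1.25,fy=1.25,interpolation=cv2.INTER_CUBIC)
im=np.zeros((600,800,3),np.uint8);im[:300]=a;im[300:,:b.shape[1]]=b[:300]
cv2.imwrite('pics/fin.png',im[...,::-1])"
```

```text
15.6333 [ 397.2 -208.3  409.4] [[0.9906, 0.1367, 0.0049], [0.1367, -0.9906, 0.0025], [0.0052, -0.0019, -1.0]] [-50.6 -15.5  60.4 113.8  13.7  74.2 -77. ] [ 0.3  0.1 -0.6] 93.84561938173047 0.0
[316.2 110.6] [316.6 111.7]
```

View pics/fin.png

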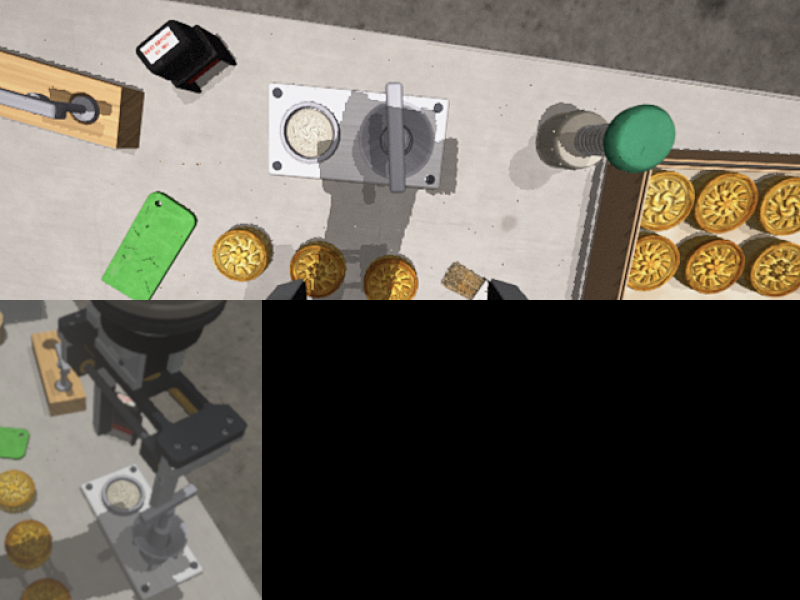

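The key stands upright in the turret. Its crossbar is centred at (395,137), which is wrist pixel (316,110) against an expected (316,111), so it is fully down. The short key is still in the rack and the gripper is clear.

```bash
python3 -c "
from cell import env
print(env.sign_off())"
```

```text
the job is handed in; nothing more can be done
None
```

The long key is fully down in the lock, which I turned clockwise to its hard stop before letting go; the short key is still in the rack, and I handed the job in at about 16 s.

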